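Seat the two askew lids in their jars

TASK

Two of the lids were left lying askew across the rims of their stoneware jars. With your fingertips push each of the two sideways by its edge until it drops into the seat in its own jar and lies level and fully home, in either order, then take your hand away. The painted tops and knobs of the lids are still wet, so do not touch them and do not pick the lids up; leave the jars standing where they are and everything else on the table undisturbed.

Things in the scene. Friction and masses are not known exactly. Their poses are not given: they have to be found in the camera images.
- jar_large: The low wide round white stoneware jar, loose, 138 mm outside diameter, 80 mm tall, about 1.1 kg. Origin: centre of its underside, z up. Rim 6.5 mm wide, its top 80 mm above the origin. Inside it the lid's seat: a round recess 125 mm across, 8 mm deep, with a ledge 17 mm wide, 72 mm above the origin.
- lid_large: Lid of jar_large: white disc, 120 mm diameter, 10 mm thick, about 0.34 kg. Origin: centre of the disc's underside, z up. Starts flat on the jar's rim, 24 to 34 mm off centre, any direction. Pushed to the centre it slides (1 to 3 N), its leading edge dips when some 16 mm off, and it drops 8 mm once the trailing edge clears the rim; home, its upper face is 2 mm above the rim.
- lid_large_top: The freshly painted (wet) dome and knob on lid_large, part of that lid: the dome starts at 43 mm from the axis and is 9 mm high, the round knob is 27 mm across and its top stands 34 mm above the disc's upper face. Origin: centre of the disc's upper face, on the axis. Not to be touched.
- jar_small: The taller narrow round white stoneware jar, loose, 114 mm outside diameter, 105 mm tall, about 1.05 kg. Origin: centre of its underside, z up. Rim 6.5 mm wide, its top 105 mm above the origin. Inside it the lid's seat: a round recess 101 mm across, 8 mm deep, with a ledge 17 mm wide, 97 mm above the origin.
- lid_small: Lid of jar_small: white disc, 96 mm diameter, 10 mm thick, about 0.24 kg. Origin: centre of the disc's underside, z up. Starts flat on the jar's rim, 24 to 34 mm off centre, any direction. Pushed to the centre it slides (1 to 3 N), its leading edge dips when some 16 mm off, and it drops 8 mm once the trailing edge clears the rim; home, its upper face is 2 mm above the rim.
- lid_small_top: The freshly painted (wet) dome and knob on lid_small, part of that lid: the dome starts at 35 mm from the axis and is 9 mm high, the round knob is 27 mm across and its top stands 34 mm above the disc's upper face. Origin: centre of the disc's upper face, on the axis. Not to be touched.
- jar_closed: The smallest round white stoneware jar, loose, 102 mm outside diameter, 70 mm tall, about 0.65 kg. Origin: centre of its underside, z up. Rim 6.5 mm wide, its top 70 mm above the origin. Inside it the lid's seat: a round recess 89 mm across, 8 mm deep, with a ledge 17 mm wide, 62 mm above the origin. Bystander: its lid is already home.
- lid_closed: Lid of jar_closed: white disc, 84 mm diameter, 10 mm thick, about 0.18 kg. Origin: centre of the disc's underside, z up. Already seated in its jar.
- lid_closed_top: The freshly painted (wet) dome and knob on lid_closed, part of that lid: the dome starts at 30 mm from the axis and is 9 mm high, the round knob is 27 mm across and its top stands 34 mm above the disc's upper face. Origin: centre of the disc's upper face, on the axis. Not to be touched.
- bowl_deep: Bystander: white bowl, 80 mm across, 42 mm high. Origin: centre of the underside.
- dish_flat: Bystander: shallow white dish, 96 mm across, 24 mm high. Origin: centre of the underside.
- brush_long: Bystander: paint brush lying flat along its x axis, 190 mm long, 9 mm high, brown handle. Origin: under its middle.
- brush_short: Bystander: paint brush lying flat along its x axis, 150 mm long, 9 mm high, dark red handle. Origin: under its middle.
- bauble: Bystander: white round ornament with a flat foot and a short neck, 72 mm across, 74 mm high. Origin: centre of the underside.
There are look-alikes about, which are no part of the job. Leave any blue or brown look-alike of the jar_small alone. What is shaped like the lid_small but brown is not meant.

How it is judged:
By the outcome, as a careful person would: the job done as asked, in the order asked, and still so for the second after the job is handed in, with the robot touching nothing.
It also fails if it takes over 51 s, if anything falls off the work surface, if the arm or the gripper's body presses on something with over 40 N, if the wrist force passes 120 N, or if a joint passes its speed limit or range.

ROBOT

A 7-joint arm with a two-finger parallel gripper is mounted at the origin on the work surface. World frame = base frame: x ahead of the robot, y to its left, z up, the work surface at z = 0. Lengths are in m, angles in rad, forces in N, time in s.
With the tool pointing down it reaches from about 0.375 to 0.925 m from the base axis. Payload 3.1 kg.
Tool frame: the origin (TCP) lies at the very end of the fingers, on their centre line; the grasp point (between the pads) lies 19 mm behind it (grip_depth is the distance from the TCP to the grasp point, in m); z points along the fingers, y is the direction in which the jaws open and shut (so a half turn about z gives the same grasp; the last joint's range is limited). The gripper opens to 85 mm and grips with 20 to 120 N. Pads are 22 mm wide; open, the fingers measure 114 mm over their backs; the gripper's body (76 mm by 85 mm) begins 54 mm behind the grasp point. The pads swing forward as they close: fully open they stand 13 mm farther back than shut.
Start: joints at [1.238, 0.383, 0.044, 1.598, -0.018, 1.161, -0.05], TCP at [0.151, -0.632, 0.231] pointing down, gripper open.
Joint ranges: [-2.61, 2.61], [-0.41, 2.15], [-1.48, 1.57], [0, 2.5], [-1.57, 4.71], [0.05, 1.97], [-2.85, 2.85]. Speed limits (rad/s): [2.79, 2.79, 3.14, 3.14, 3.14, 3.14, 3.14].

INTERFACE

Orientations are given as a rotation vector (axis times angle).
In Python, from plant import get_obs, grab_frame, close_job, grip_depth gives the robot as it stands.
- The arm moves only by the tool jog_arm, never from a script. Its argument "commands" is a list of rows, each a list of 3 entries, a list of its own where there are three numbers: the shift along the tool's x, y, z in mm, then the turn, a rotation vector about the tool's x, y, z in rad, then the finger opening in mm, from 0 to 85.4. In form: [[[tx, ty, tz], [wx, wy, wz], gripper], ...]. A call has 1 to 8 rows; each row is the pose to reach, as a shift and turn from the pose commanded when the call began, along the tool's axes at that moment; what a row does not reach only later rows make up. A row lasts 1/8 s, in which the tool goes at most 62.5 mm and 10.7 degrees, less where a joint would pass 70% of its speed; a pose out of reach is approached as far as the arm can. A call with a gripper value outside its range is refused whole. The fingers move at their own pace and stop on an object; "squeeze" is the grip in N (left out, the last holds). Time passes only in rows, so rows that repeat a pose let the fingers close. It gives the time, the measured TCP pose, the force and the opening at its end, in the units of the state.
- get_obs(): the state, without advancing time (a new reading comes with each control period).
- grab_frame(name): name is "scene" or "top" or "wrist"; returns a dict with "pixels" (480x640x3 uint8, red, green, blue), "intrinsics" (3x3 intrinsics, pixels), "T" (4x4, takes a point from camera to world coordinates). Camera axes: x right, y down, z forward; pixel columns grow to the right and rows downward; lengths in m; the calibration is good to about 2 mm. A picture is of the moment at which its call begins. There is no depth.
- close_job(): hands the job in, once; it reports no verdict.
The state is a dict: "time": time; "q": joint angles; "qvel": joint speeds; "joint_torque": joint torques, N m; "tcp_pos": TCP position; "orientation": TCP orientation; "contact_force": force on the tool from outside, world axes, zero at the start; "moment": the same for the moment, N m; "width": finger opening in m.
Only numpy, scipy, OpenCV 4.12 (cv2) and the standard library are available. Lean on these libraries where they do the work, as an engineer would, in place of code of your own. Each camera call takes 0.05 s, during which the arm holds its last target. There are 200 camera calls.

## Working session

There is one attempt and no reset: what is moved stays moved. The work goes in short steps, Python scripts to look and compute and a tool call to move; the robot and the scene stay as the last step left them, time stands still between calls to the robot, and variables do not carry over. Pictures are saved under pics/ and viewed, about 8 in all and at most 12, crops included, and the job is handed in when it is done.

Besides the shell and the picture viewer there is one more tool, called after "Call:" by a JSON object that holds its "op" and its "data", one argument or row to a line. jog_arm: Moves the arm, as the interface text tells. Its arguments: {"type":"object","properties":{"commands":{"type":"array","items":{"type":"array"}},"squeeze":{"type":"number"}},"required":["commands"]}

```bash
mkdir -p pics; ls; python3 - <<'E'
from plant import *
import cv2,numpy as np
print(get_obs())
for n in("scene","top"):
    f=grab_frame(n);cv2.imwrite(f"pics/{n}0.png",f["pixels"][:,:,::-1]);np.savez(f"pics/{n}0.npz",**f);print(f["intrinsics"],f["T"])
E
```

```text
pics
{'time': 0.0, 'q': array([ 1.23820771,  0.38384038,  0.04381728,  1.59960111, -0.01789364,
        1.16116937, -0.04991883]), 'qvel': array([ 1.42779415e-03, -6.75618551e-04, -8.24345016e-04, -3.57708741e-04,
        4.71199157e-04,  9.70054586e-04, -5.45119428e-05]), 'joint_torque': array([ 3.14924282e-04, -4.33457279e+01,  1.02488436e+00, -2.49513352e+01,
        1.06737381e-02,  1.14163320e-02, -2.35511459e-05]), 'tcp_pos': array([ 0.15099613, -0.6312448 ,  0.22987083]), 'orientation': array([-3.11738532e+00, -3.67777834e-01,  7.01994657e-04]), 'contact_force': array([ 0.03138481, -0.39937053, -0.11840696]), 'moment': array([-0.00084097,  0.02450208,  0.01507998]), 'width': 0.08545099194986645}
[[554.69162523   0.         325.8865581 ]
 [  0.         554.69162523 235.27561726]
 [  0.           0.           1.        ]] [[-0.86079751  0.4182577  -0.28997955  0.82318059]
 [ 0.50890182  0.7149878  -0.47938646  0.51516164]
 [ 0.00682476 -0.56022579 -0.82831183  1.03112312]
 [ 0.          0.          0.          1.        ]]
[[557.68549585   0.         319.58175965]
 [  0.         557.68549585 236.14166459]
 [  0.           0.           1.        ]] [[ 1.32046638e-02 -9.79029698e-01  2.03289174e-01  2.07199910e-01]
 [-9.99907382e-01 -1.35989961e-02 -5.42971593e-04 -1.63437471e-02]
 [ 3.29611399e-03 -2.03263176e-01 -9.79118592e-01  1.54422670e+00]
 [ 0.00000000e+00  0.00000000e+00  0.00000000e+00  1.00000000e+00]]
```

View pics/top0.png

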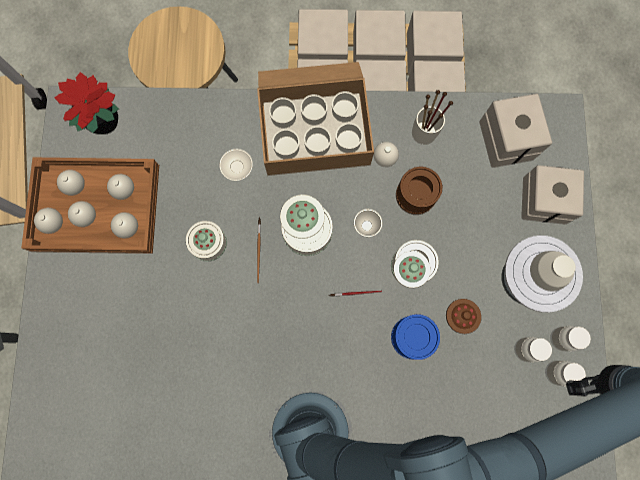

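View pics/scene0.png

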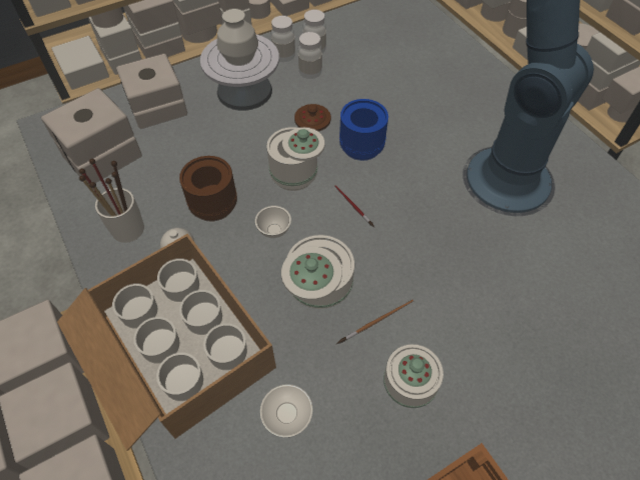

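```bash
python3 - <<'E'
import cv2,numpy as np
t=cv2.imread("pics/top0.png");s=cv2.imread("pics/scene0.png")
c=lambda im,x,y:cv2.resize(im[y-34:y+34,x-46:x+46],(400,296),interpolation=cv2.INTER_CUBIC)
cv2.imwrite("pics/crop1.png",np.vstack([np.hstack([c(t,305,222),c(t,416,264)]),np.hstack([c(s,318,272),c(s,295,155)])]))
E
```

```text
(no output)
```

View pics/crop1.png

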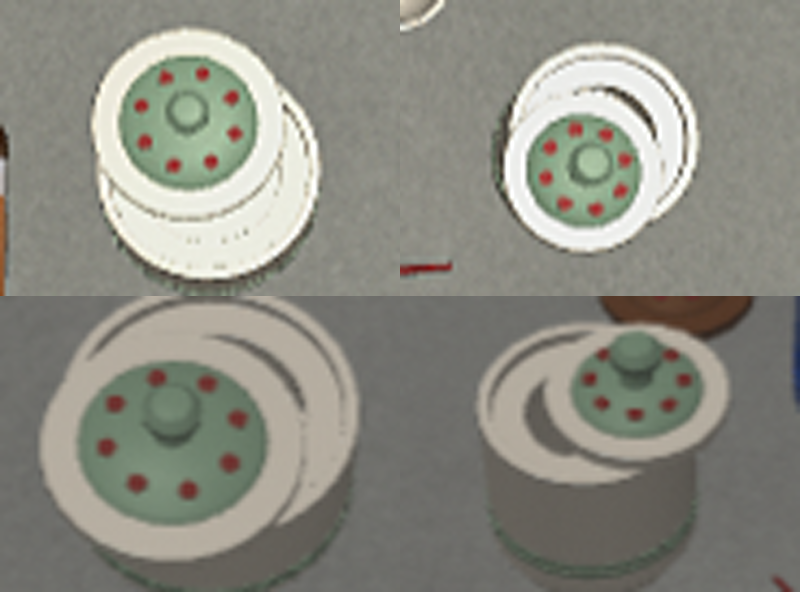

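Top view: jar_large at about (306,226) with its lid at (302,216), and jar_small at (416,262) with its lid at (411,268). Both are white with a green dome. The look-alikes, to be left alone, are the blue jar (416,337), brown jar (419,190) and brown lid (463,316). jar_closed is at (205,240).

The crop confirms both targets. Next I measure the centres.

```bash
cat > h.py <<'E'
import cv2,numpy as np
from scipy.optimize import least_squares
def ray(F,px,z):
    K,T=F["intrinsics"],F["T"]; p=np.asarray(px,float)
    d=np.c_[(p[:,0]-K[0,2])/K[0,0],(p[:,1]-K[1,2])/K[1,1],np.ones(len(p))]@T[:3,:3].T
    return (T[:3,3]+d*((z-T[2,3])/d[:,2])[:,None])[:,:2]
def fit(P,r,c0,tol=(.02,.008,.004,.004)):
    c=np.array(c0,float)
    for t in tol:   # points within a band of the known circle
        Q=P[abs(np.hypot(*(P-c).T)-r)<t]
        c=least_squares(lambda c:np.hypot(*(Q-c).T)-r,c,loss="soft_l1",f_scale=.001).x
    return c,len(Q),np.std(np.hypot(*(Q-c).T)-r)
def green(F,px,win,z,):
    im=F["pixels"];h=cv2.cvtColor(im,cv2.COLOR_RGB2HSV)
    m=cv2.inRange(h,(50,40,40),(90,255,255)); k=np.zeros_like(m);cv2.circle(k,px,win,255,-1);m&=k
    m=cv2.morphologyEx(m,cv2.MORPH_OPEN,np.ones((3,3)))
    c=max(cv2.findContours(m,0,1)[0],key=cv2.contourArea)[:,0]
    return ray(F,c,z)
E
python3 - <<'E'
from h import *
for cam,L,S in(("top",(302,214),(411,268)),("scene",(312,272),(302,142))):
    F=np.load(f"pics/{cam}0.npz");im=F["pixels"]
    for n,px,w,zr,rj,rl,rd in(("large",L,24,.08,.069,.06,.043),("small",S,19,.105,.057,.048,.035)):
        P=green(F,px,w,zr+.01); d,*q=fit(P,rd,P.mean(0)); 
        g=cv2.GaussianBlur(cv2.cvtColor(im,cv2.COLOR_RGB2GRAY),(3,3),0)
        e=cv2.Canny(g,40,90);y,x=np.nonzero(e);k=np.hypot(x-px[0],y-px[1])<60;px2=np.c_[x,y][k]
        l=fit(ray(F,px2,zr+.01),rl,d,(.006,.004,.003))
        A=ray(F,px2,zr)  # rim, exposed arc: search start over offset direction, best supported
        best=max((fit(A,rj,l[0]+.029*np.array([np.cos(a),np.sin(a)]),(.008,.004,.003))for a in np.arange(0,6.28,.2)),key=lambda f:f[1])
        b2=max((fit(A,rj-.0065,l[0]+.029*np.array([np.cos(a),np.sin(a)]),(.008,.004,.003))for a in np.arange(0,6.28,.2)),key=lambda f:f[1])
        print(cam,n,"dome",d.round(4),q,"lid",l,"jar",best,"inner",b2)
E
```

```text
top large dome [0.5676 0.0305] [57, np.float64(0.001636328778952549)] lid (array([0.56512045, 0.02984633]), 135, np.float64(0.0014631358307644563)) jar (array([0.53831576, 0.01840141]), 147, np.float64(0.0011243169603642907)) inner (array([0.53242465, 0.02184326]), 93, np.float64(0.0013614985779927806))
top small dome [ 0.4182 -0.2741] [35, np.float64(0.0020098804424622516)] lid (array([ 0.41994062, -0.27150058]), 80, np.float64(0.0016632831248215468)) jar (array([ 0.44302978, -0.27111293]), 144, np.float64(0.0011353717459361907)) inner (array([ 0.45042385, -0.27219714]), 106, np.float64(0.0015098562907451384))Traceback (most recent call last):
  File "<stdin>", line 5, in <module>
  File "h.py", line 17, in green
    c=max(cv2.findContours(m,0,1)[0],key=cv2.contourArea)[:,0]
      ~~~^^^^^^^^^^^^^^^^^^^^^^^^^^^^^^^^^^^^^^^^^^^^^^^^
ValueError: max() iterable argument is empty
```

Call:
{"op": "jog_arm", "data": {
  "commands": [
    [[20, -50, -50], [0, 0, 0], 24],
    [[50, -100, -100], [0, 0, 0], 24],
    [[90, -140, -140], [0, 0, 0], 24],
    [[140, -180, -160], [0, 0, 0], 24],
    [[190, -215, -160], [0, 0, 0], 24],
    [[240, -250, -160], [0, 0, 0], 24],
    [[290, -280, -160], [0, 0, 0], 24],
    [[300, -292, -160], [0, 0, 0], 24]
  ]
}}

```text
time: 1.1
tcp_pos: [0.377, -0.275, 0.391]
orientation: [-3.119, -0.375, -0.0]
contact_force: [0.1, -0.2, 0.1]
width: 0.0242
```

Call:
{"op": "jog_arm", "data": {
  "commands": [
    [[0, 0, 0], [0, 0, 0], 24],
    [[0, 0, 0], [0, 0, 0], 24]
  ]
}}

```text
time: 1.35
tcp_pos: [0.3743, -0.279, 0.3908]
orientation: [-3.12, -0.367, 0.002]
contact_force: [-0.4, -0.4, -0.1]
width: 0.0239
```

```bash
python3 - <<'E'
from plant import *
import cv2,numpy as np
o=get_obs();print(o["tcp_pos"],o["orientation"],o["width"])
for n in("wrist",):
    f=grab_frame(n);cv2.imwrite(f"pics/{n}1.png",f["pixels"][:,:,::-1]);np.savez(f"pics/{n}1.npz",**f);print(f["intrinsics"],f["T"])
E
```

```text
[ 0.37425201 -0.27895274  0.3907983 ] [-3.12007052e+00 -3.66912171e-01  2.04032933e-03] 0.023883148752231267
[[395.09007998   0.         331.21842869]
 [  0.         395.09007998 236.70844068]
 [  0.           0.           1.        ]] [[ 2.32336865e-01 -9.33000793e-01 -2.74825584e-01  4.43961091e-01]
 [-9.72635107e-01 -2.23080744e-01 -6.49302014e-02 -2.61386197e-01]
 [-7.28366465e-04  2.82390691e-01 -9.59299206e-01  5.32456741e-01]
 [ 0.00000000e+00  0.00000000e+00  0.00000000e+00  1.00000000e+00]]
```

View pics/wrist1.png

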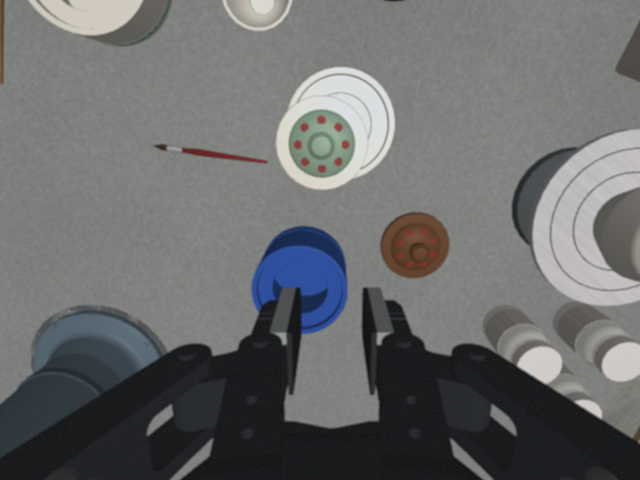

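Wrist view: lid_small is at about (322,142), its jar at about (342,120), and the blue look-alike at (300,280). jar_large is only partly visible, at top left.

```bash
cat >> h.py <<'E'
def measure(F,px,w,zr,rj,rl,rd,jpx,thr=(40,90)):
    P=green(F,px,w,zr+.01); d,*q=fit(P,rd,P.mean(0))
    e=cv2.Canny(cv2.GaussianBlur(cv2.cvtColor(F["pixels"],cv2.COLOR_RGB2GRAY),(3,3),0),*thr)
    y,x=np.nonzero(e);k=np.hypot(x-jpx[0],y-jpx[1])<140;p=np.c_[x,y][k]
    l=fit(ray(F,p,zr+.01),rl,d,(.006,.004,.002))
    j0=ray(F,[jpx],zr)[0]
    j=[fit(ray(F,p,zr),r,j0,(.008,.004,.002)) for r in(rj,rj-.0065)]
    print("dome",d.round(4),q,"\nlid",l,"\njar",*j)
E
python3 - <<'E'
from h import *
F=np.load("pics/wrist1.npz")
measure(F,(322,142),45,.105,.057,.048,.035,(342,120),(20,50))
E
```

```text
dome [ 0.4084 -0.2849] [0, np.float64(nan)] 
lid (array([ 0.41003407, -0.28286517]), 103, np.float64(0.001092244003060409)) 
jar (array([ 0.44086604, -0.27086188]), 325, np.float64(0.0005745231138378778)) (array([ 0.44206574, -0.27141515]), 330, np.float64(0.0008928525133535688))
  ret = _var(a, axis=axis, dtype=dtype, out=out, ddof=ddof,
  arrmean = um.true_divide(arrmean, div, out=arrmean,
  ret = ret.dtype.type(ret / rcount)
```

```bash
python3 - <<'E'
from h import *
F=np.load("pics/wrist1.npz")
print(ray(F,[(323,143)],.115),ray(F,[(342,120)],.105))
P=green(F,(322,142),45,.115);print(P.min(0),P.max(0),len(P))
im=F["pixels"];h=cv2.cvtColor(im,cv2.COLOR_RGB2HSV);print(im[125,335],h[125,335],im[143,290],im[85,330])
v=h.copy()
g=cv2.cvtColor(im,cv2.COLOR_RGB2GRAY)
print(g[143,265:285],g[143,360:400:1])
E
```

```text
[[ 0.42021888 -0.25804544]] [[ 0.44687997 -0.27187033]]
[ 0.40673912 -0.28677779] [ 0.40997385 -0.28298957] 10
[144  98  89] [  5  97 144] [108 129 111] [218 221 219]
[134 133 132 134 134 133 130 130 129 134 156 189 211 214 214 214 215 213
 214 213] [221 221 221 221 222 220 215 205 207 219 222 222 221 221 221 222 221 221
 221 222 223 220 211 176 156 185 217 222 222 219 201 163 133 125 124 125
 124 127 130 130]
```

```bash
sed -i 's/(50,40,40)/(40,22,40)/' h.py; python3 - <<'E'
from h import *
F=np.load("pics/wrist1.npz")
measure(F,(322,142),45,.105,.057,.048,.035,(342,120),(15,40))
F=np.load("pics/top0.npz")
measure(F,(411,268),19,.105,.057,.048,.035,(417,261))
E
```

```text
dome [ 0.4188 -0.2566] [185, np.float64(0.000297441733593539)] 
lid (array([ 0.41967089, -0.25721027]), 359, np.float64(0.0007618794650499378)) 
jar (array([ 0.44086604, -0.27086188]), 325, np.float64(0.0005745231138378778)) (array([ 0.44206574, -0.27141515]), 330, np.float64(0.0008928525133535688))
dome [ 0.4229 -0.2589] [36, np.float64(0.0016368988332497926)] 
lid (array([ 0.4215713 , -0.25758856]), 94, np.float64(0.0010314793353419927)) 
jar (array([ 0.44312197, -0.27124474]), 132, np.float64(0.0009509877779737686)) (array([ 0.443757  , -0.27312998]), 46, np.float64(0.000987775075493855))
```

Call:
{"op": "jog_arm", "data": {
  "commands": [
    [[0, -20, 50], [0, 0, 0.16], 24],
    [[0, -40, 100], [0, 0, 0.32], 24],
    [[0, -62, 150], [0, 0, 0.48], 24],
    [[0, -62, 200], [0, 0, 0.64], 24],
    [[0, -62, 231], [0, 0, 0.805], 24],
    [[0, -62, 231], [0, 0, 0.805], 24],
    [[0, -62, 231], [0, 0, 0.805], 24]
  ]
}}

```text
time: 2.28
tcp_pos: [0.3611, -0.2195, 0.1614]
orientation: [3.014, -0.883, 0.003]
contact_force: [0.4, -0.4, 0.2]
width: 0.0243
```

```bash
python3 - <<'E'
from plant import *
from h import *
o=get_obs();print(o["tcp_pos"],o["orientation"],o["width"])
f=grab_frame("wrist");cv2.imwrite("pics/wrist2.png",f["pixels"][:,:,::-1]);np.savez("pics/wrist2.npz",**f)
# where do the centre line and tip plane project
T,K=f["T"],f["intrinsics"]
p=np.array([*o["tcp_pos"],1]);c=np.linalg.inv(T)@p;print((K@c[:3]/c[2])[:2])
E
```

```text
[ 0.36114462 -0.21948096  0.16143432] [ 3.01438800e+00 -8.83286989e-01  2.90437339e-03] 0.024301408174870445
[333.37905213 308.05866174]
```

View pics/wrist2.png

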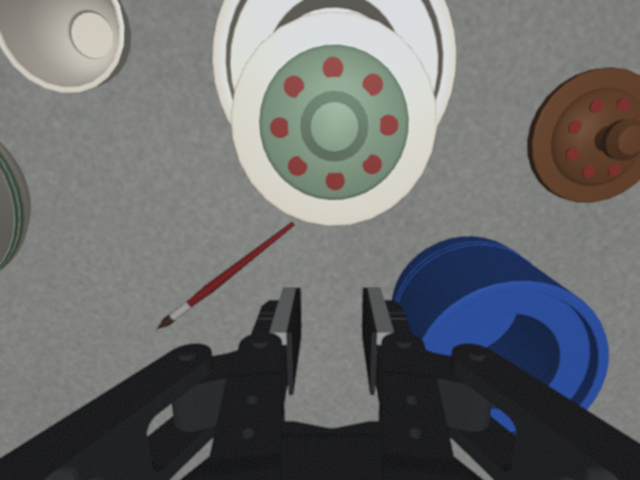

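The view is well aligned: lid centre (334,126), jar centre column about 335, and the fingertips behind the lid's edge. The blue jar is off to the right at (510,350). I now descend and push.

Call:
{"op": "jog_arm", "data": {
  "commands": [
    [[0, 0, 30], [0, 0, 0], 24],
    [[0, 0, 50], [0, 0, 0], 24],
    [[0, 0, 53], [0, 0, 0], 24],
    [[0, 0, 53], [0, 0, 0], 24],
    [[0, 0, 53], [0, 0, 0], 24]
  ]
}}

```text
time: 2.95
tcp_pos: [0.3618, -0.2188, 0.1086]
orientation: [3.014, -0.883, 0.004]
contact_force: [0.4, 0.1, -0.2]
width: 0.0241
```

Call:
{"op": "jog_arm", "data": {
  "commands": [
    [[4, 0, 0], [0, 0, 0], 24],
    [[8, 0, 0], [0, 0, 0], 24],
    [[12, 0, 0], [0, 0, 0], 24],
    [[15, 0, 0], [0, 0, 0], 24],
    [[18, 0, 0], [0, 0, 0], 24],
    [[20, 0, 0], [0, 0, 0], 24],
    [[20, 0, 0], [0, 0, 0], 24]
  ]
}}

```text
time: 3.82
tcp_pos: [0.3776, -0.229, 0.1072]
orientation: [-3.015, 0.883, -0.0]
contact_force: [-0.2, 0.2, 0.2]
width: 0.0243
```

```bash
python3 - <<'E'
from plant import *
from h import *
o=get_obs();print(o["tcp_pos"],o["orientation"],o["contact_force"])
f=grab_frame("wrist");cv2.imwrite("pics/wrist3.png",f["pixels"][:,:,::-1]);np.savez("pics/wrist3.npz",**f)
E
```

```text
[ 0.3776446  -0.22898016  0.1072118 ] [-3.01478474e+00  8.83446391e-01 -4.74866559e-04] [-0.23573821  0.15088373  0.20605842]
```

View pics/wrist3.png

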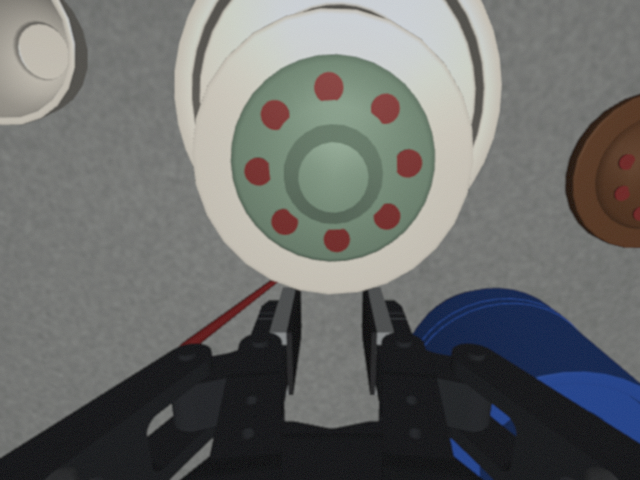

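The lid's rear edge (334,293) is just at the fingertips (290/370,290), about to make contact. I keep pushing.

Call:
{"op": "jog_arm", "data": {
  "commands": [
    [[3, 0, 0], [0, 0, 0], 24],
    [[6, 0, 0], [0, 0, 0], 24],
    [[9, 0, 0], [0, 0, 0], 24],
    [[12, 0, 0], [0, 0, 0], 24],
    [[15, 0, 0], [0, 0, 0], 24],
    [[17, 0, 0], [0, 0, 0], 24],
    [[17, 0, 0], [0, 0, 0], 24]
  ]
}}

```text
time: 4.75
tcp_pos: [0.3923, -0.2383, 0.1073]
orientation: [3.015, -0.884, 0.001]
contact_force: [-0.0, 0.6, 0.3]
width: 0.0239
```

```bash
cat > look.py <<'E'
import sys
from plant import *
from h import *
n=sys.argv[1];cam=sys.argv[2]
o=get_obs();print(o["time"],o["tcp_pos"],o["contact_force"])
f=grab_frame(cam);cv2.imwrite(f"pics/{n}.png",f["pixels"][:,:,::-1]);np.savez(f"pics/{n}.npz",**f)
# lid dome by green, apparent radius
h=cv2.cvtColor(f["pixels"],cv2.COLOR_RGB2HSV);m=cv2.inRange(h,(40,22,40),(90,255,255))
for c in cv2.findContours(cv2.morphologyEx(m,cv2.MORPH_OPEN,np.ones((3,3))),0,1)[0]:
    if cv2.contourArea(c)>300: print(np.round(cv2.minEnclosingCircle(c)[0]),round(cv2.minEnclosingCircle(c)[1],1),np.round(cv2.fitEllipse(cv2.convexHull(c)),1) if 0 else cv2.fitEllipse(cv2.convexHull(c)))
E
python3 look.py wrist4 wrist
```

```text
4.75 [ 0.39228482 -0.23832063  0.10731166] [-0.0101524   0.57352442  0.26327509]
[332. 158.] 100.7 ((331.83087158203125, 157.63314819335938), (197.24539184570312, 201.13783264160156), 0.3227120339870453)
```

Call:
{"op": "jog_arm", "data": {
  "commands": [
    [[1.5, 0, 0], [0, 0, 0], 24],
    [[3, 0, 0], [0, 0, 0], 24],
    [[4.5, 0, 0], [0, 0, 0], 24],
    [[5, 0, 0], [0, 0, 0], 24]
  ]
}}

```text
time: 5.3
tcp_pos: [0.3964, -0.2409, 0.1074]
orientation: [3.015, -0.883, 0.001]
contact_force: [-0.0, 1.0, -0.3]
width: 0.0237
```

```bash
python3 look.py wrist5 wrist
```

```text
5.3 [ 0.39635282 -0.24089869  0.10742494] [-0.03244099  1.01665276 -0.3060126 ]
[332. 166.] 96.1 ((332.25396728515625, 166.23318481445312), (191.04971313476562, 192.02804565429688), 175.7324676513672)
```

View pics/wrist5.png

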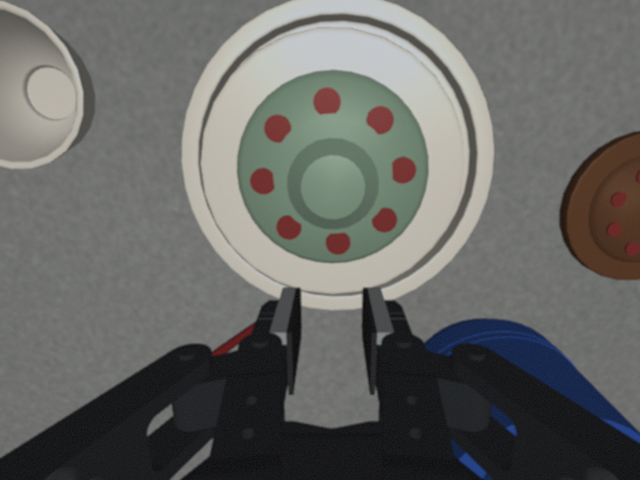

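lid_small has dropped: the dome's apparent radius went from 100.7 to 96.1 px, which is about 8 mm, and it looks round and level with its near edge inside the rim at (335,293). I back off and rise.

Call:
{"op": "jog_arm", "data": {
  "commands": [
    [[-6, 0, 0], [0, 0, 0], 24],
    [[-20, 0, 0], [0, 0, 0], 24],
    [[-25, 0, -40], [0, 0, 0], 24],
    [[-25, 0, -100], [0, 0, 0], 24],
    [[-25, 0, -160], [0, 0, 0], 24],
    [[-25, 0, -220], [0, 0, 0], 24],
    [[-25, 0, -250], [0, 0, 0], 24],
    [[-25, 0, -250], [0, 0, 0], 24]
  ]
}}

```text
time: 6.35
tcp_pos: [0.3757, -0.2274, 0.36]
orientation: [3.013, -0.883, 0.009]
contact_force: [0.6, 0.3, 0.4]
width: 0.0239
```

```bash
python3 - <<'E'
from plant import *
from h import *
o=get_obs();print(o["tcp_pos"],o["orientation"],o["q"])
f=grab_frame("wrist");np.savez("pics/wrist6.npz",**f);cv2.imwrite("pics/wrist6.png",f["pixels"][:,:,::-1])
T,K=f["T"],f["intrinsics"]
for p in([.442,-.271,.107],[.566,.030,.09],[.538,.018,.08]):
    c=np.linalg.inv(T)@np.r_[p,1];print((K@c[:3]/c[2])[:2])
F=np.load("pics/top0.npz")
measure(F,(302,214),26,.08,.069,.06,.043,(306,226))
F=np.load("pics/scene0.npz")
measure(F,(312,272),40,.08,.069,.06,.043,(324,265))
E
```

```text
[ 0.37570339 -0.22738225  0.35996458] [ 3.01266055 -0.88277907  0.00882377] [ 0.86494855 -0.11180712 -0.37827783  1.88586657 -0.04112009  1.3539011
 -1.64345711]
[333.07049488 113.22256569]
[ 23.85484425 172.17985231]
[ 57.74627654 187.11573616]
dome [0.5644 0.0309] [83, np.float64(0.000974865494741182)] 
lid (array([0.56402186, 0.02994578]), 96, np.float64(0.0010719317065340248)) 
jar (array([0.53831985, 0.01841565]), 135, np.float64(0.0009333277369894038)) (array([0.53141394, 0.01885246]), 73, np.float64(0.0009710333811213136))
dome [0.5615 0.0283] [101, np.float64(0.0008346556834239153)] 
lid (array([0.56138448, 0.0286157 ]), 154, np.float64(0.0008709128828613584)) 
jar (array([0.53244824, 0.02399213]), 85, np.float64(0.0010489762517790035)) (array([0.52998411, 0.02071674]), 116, np.float64(0.001068279411719703))
```

Call:
{"op": "jog_arm", "data": {
  "commands": [
    [[10, -50, 0], [0, 0, -0.18], 24],
    [[20, -100, 0], [0, 0, -0.36], 24],
    [[30, -150, 0], [0, 0, -0.54], 24],
    [[40, -200, 0], [0, 0, -0.72], 24],
    [[50, -250, 0], [0, 0, -0.9], 24],
    [[60, -300, 0], [0, 0, -1.08], 24],
    [[70, -355, 0], [0, 0, -1.26], 24],
    [[79, -403, 0], [0, 0, -1.44], 24]
  ]
}}

```text
time: 7.4
tcp_pos: [0.6584, 0.0711, 0.3539]
orientation: [-2.842, -1.333, 0.007]
contact_force: [1.2, 0.1, 1.1]
width: 0.0243
```

Call:
{"op": "jog_arm", "data": {
  "commands": [
    [[0, 0, 0], [0, 0, -0.18], 24],
    [[0, 0, 0], [0, 0, -0.36], 24],
    [[0, 0, 0], [0, 0, -0.54], 24],
    [[0, 0, 0], [0, 0, -0.72], 24],
    [[0, 0, 0], [0, 0, -0.9], 24],
    [[0, 0, 0], [0, 0, -1.08], 24],
    [[0, 0, 0], [0, 0, -1.26], 24],
    [[0, 0, 0], [0, 0, -1.44], 24]
  ]
}}

```text
time: 8.4
tcp_pos: [0.6572, 0.0695, 0.354]
orientation: [-1.256, -2.875, 0.004]
contact_force: [0.4, 0.2, -0.3]
width: 0.0239
```

Call:
{"op": "jog_arm", "data": {
  "commands": [
    [[0, 0, 0], [0, 0, -0.18], 24],
    [[0, 0, 0], [0, 0, -0.36], 24],
    [[0, 0, 0], [0, 0, -0.54], 24],
    [[0, 0, 0], [0, 0, -0.72], 24],
    [[0, 0, 0], [0, 0, -0.9], 24],
    [[0, 0, 0], [0, 0, -1.08], 24],
    [[0, 0, 0], [0, 0, -1.23], 24],
    [[0, 0, 0], [0, 0, -1.23], 24]
  ]
}}

```text
time: 9.4
tcp_pos: [0.6576, 0.0695, 0.3545]
orientation: [0.621, -3.075, -0.001]
contact_force: [1.0, -0.3, 0.1]
width: 0.0242
```

```bash
python3 - <<'E'
from plant import *
from h import *
o=get_obs();print(o["time"],o["tcp_pos"],o["orientation"],o["q"])
f=grab_frame("wrist");np.savez("pics/wrist7.npz",**f);cv2.imwrite("pics/wrist7.png",f["pixels"][:,:,::-1])
T,K=f["T"],f["intrinsics"]
for p in([.564,.030,.09],[.538,.018,.08]):
    c=np.linalg.inv(T)@np.r_[p,1];print((K@c[:3]/c[2])[:2])
E
```

```text
9.4 [0.65762743 0.0694974  0.35450404] [ 6.20931351e-01 -3.07529944e+00 -1.00363523e-03] [ 0.62640758  0.63009217 -1.24860543  1.36387463  0.59104473  1.5579257
  1.40551193]
[329.60448109  89.12140409]
[328.59975825  58.58546054]
```

View pics/wrist7.png

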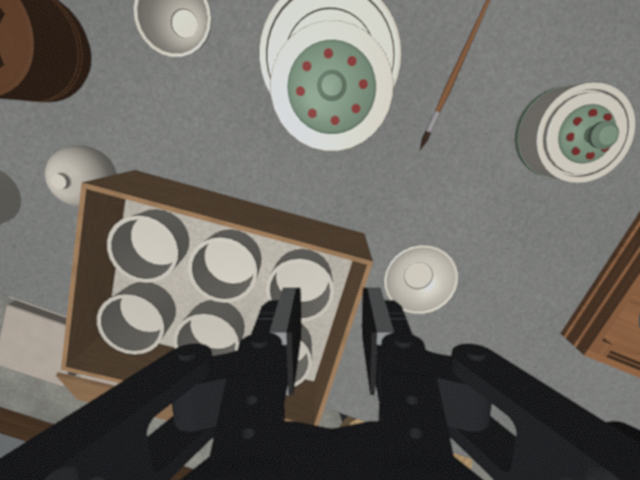

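Wrist view: lid_large is at (332,86), its jar at (330,53), and the carton's near wall runs from (85,185) to (370,262).

```bash
python3 - <<'E'
from h import *
F=np.load("pics/wrist7.npz")
measure(F,(332,86),50,.08,.069,.06,.043,(330,53),(15,40))
print(ray(F,[(85,185),(370,262),(332,150)],.09),ray(F,[(110,172),(365,235)],.0))
# carton height: scene view of same top corner (front right) triangulated is unneeded; report both
E
```

```text
dome [0.5623 0.0311] [257, np.float64(0.0002917582881569799)] 
lid (array([0.56171279, 0.03076517]), 504, np.float64(0.0007421052983195193)) 
jar (array([0.53698975, 0.01884928]), 295, np.float64(0.0007932365992785203)) (array([0.53652689, 0.01854443]), 314, np.float64(0.0010986833310314905))
[[ 0.74753939 -0.16636752]
 [ 0.71031419  0.13927779]
 [ 0.6161753   0.05453248]] [[ 0.75372453 -0.18768017]
 [ 0.70487648  0.13915174]]
```

Call:
{"op": "jog_arm", "data": {
  "commands": [
    [[10, 3, 40], [0, 0, -0.054], 24],
    [[22.5, 6, 90], [0, 0, -0.054], 24],
    [[22.5, 6, 140], [0, 0, -0.054], 24],
    [[22.5, 6, 190], [0, 0, -0.054], 24],
    [[22.5, 6, 230], [0, 0, -0.054], 24],
    [[22.5, 6, 230], [0, 0, -0.054], 24],
    [[22.5, 6, 230], [0, 0, -0.054], 24]
  ]
}}

```text
time: 10.32
tcp_pos: [0.6366, 0.0669, 0.1287]
orientation: [-0.703, 3.06, 0.001]
contact_force: [0.8, -0.3, 0.2]
width: 0.0241
```

```bash
python3 look.py wrist8 wrist; python3 - <<'E'
from h import *
F=np.load("pics/wrist8.npz");T,K=F["T"],F["intrinsics"]
for p in([.5617,.0308,.09],[.5368,.0187,.08]):
    c=np.linalg.inv(T)@np.r_[p,1];print((K@c[:3]/c[2])[:2])
E
```

```text
10.325 [0.63657032 0.06686659 0.12871292] [ 0.84081164 -0.34534284  0.19977399]
[329.  87.] 104.8 ((329.1370849609375, 85.37699890136719), (198.82530212402344, 212.06524658203125), 178.3853302001953)
[329.50478578  91.46454148]
[329.49449119  25.20299106]
```

View pics/wrist8.png

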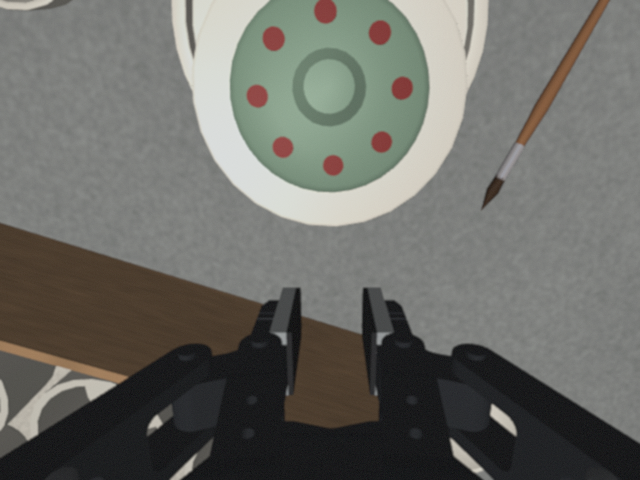

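Aligned: lid centre (330,86), TCP column about 333, carton wall clear of the fingers. I descend, then push.

Call:
{"op": "jog_arm", "data": {
  "commands": [
    [[0, -1, 25], [0, 0, 0], 24],
    [[0, -1, 40], [0, 0, 0], 24],
    [[0, -1, 45], [0, 0, 0], 24],
    [[0, -1, 45], [0, 0, 0], 24],
    [[0, -1, 45], [0, 0, 0], 24]
  ]
}}

```text
time: 11.0
tcp_pos: [0.6368, 0.0656, 0.0829]
orientation: [-0.704, 3.061, 0.0]
contact_force: [0.7, 0.7, 0.3]
width: 0.0242
```

Call:
{"op": "jog_arm", "data": {
  "commands": [
    [[5, 0, 0], [0, 0, 0], 24],
    [[10, 0, 0], [0, 0, 0], 24],
    [[15, 0, 0], [0, 0, 0], 24],
    [[18, 0, 0], [0, 0, 0], 24],
    [[21, 0, 0], [0, 0, 0], 24],
    [[24, 0, 0], [0, 0, 0], 24],
    [[27, 0, 0], [0, 0, 0], 24],
    [[27, 0, 0], [0, 0, 0], 24]
  ]
}}

```text
time: 12.0
tcp_pos: [0.6121, 0.0534, 0.0825]
orientation: [-0.704, 3.061, -0.0]
contact_force: [2.0, 0.7, 1.3]
width: 0.0236
```

```bash
python3 look.py wrist9 wrist
```

```text
12.0 [0.61213515 0.05339889 0.08252359] [2.01806548 0.66589225 1.34965425]
[332. 115.] 135.2 ((331.6080627441406, 114.3004379272461), (261.2538146972656, 272.6108703613281), 179.52841186523438)
```

View pics/wrist9.png

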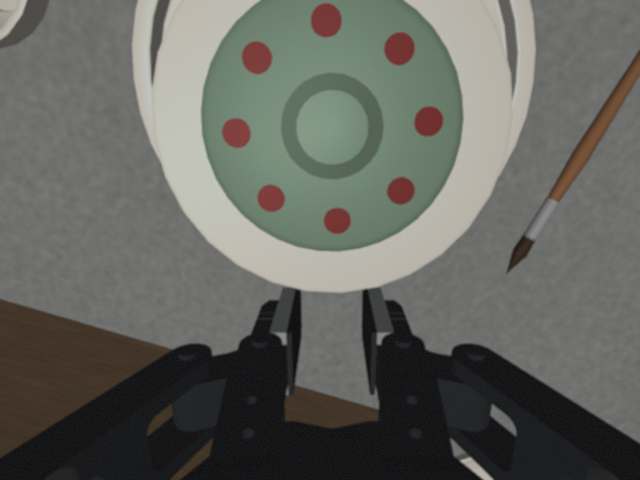

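In contact and sliding: lid edge (334,292), centre column 332. I continue.

Call:
{"op": "jog_arm", "data": {
  "commands": [
    [[3, 0, 0], [0, 0, 0], 24],
    [[6, 0, 0], [0, 0, 0], 24],
    [[9, 0, 0], [0, 0, 0], 24],
    [[11, 0, 0], [0, 0, 0], 24],
    [[12.5, 0, 0], [0, 0, 0], 24],
    [[12.5, 0, 0], [0, 0, 0], 24]
  ]
}}

```text
time: 12.8
tcp_pos: [0.5994, 0.0472, 0.0813]
orientation: [0.703, -3.059, 0.001]
contact_force: [0.5, 0.3, 0.5]
width: 0.0241
```

```bash
python3 look.py wrist10 wrist
```

```text
12.8 [0.59935872 0.04715725 0.08130092] [0.49205473 0.31812072 0.46602346]
[331. 117.] 129.0 ((331.0857849121094, 116.66265106201172), (248.26719665527344, 258.8811950683594), 179.23292541503906)
```

View pics/wrist10.png

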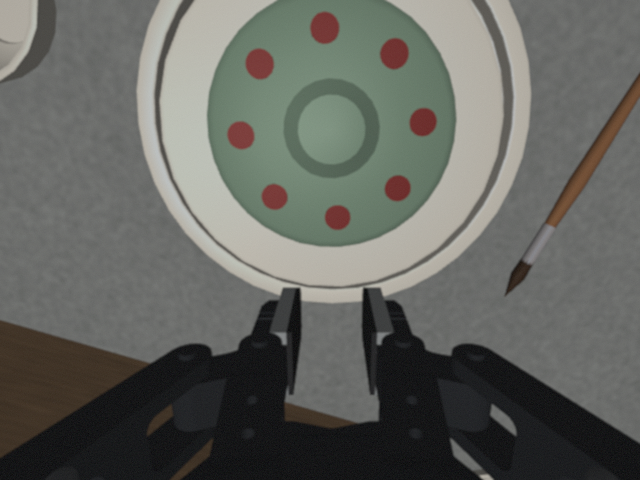

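lid_large is home: an even dark gap shows all round, including the near edge at (334,288). I retreat and take a last look.

Call:
{"op": "jog_arm", "data": {
  "commands": [
    [[-6, 0, -1], [0, 0, 0], 24],
    [[-22, 0, -3], [0, 0, 0], 24],
    [[-25, 0, -40], [0, 0, 0], 24],
    [[-25, 0, -100], [0, 0, 0], 24],
    [[-25, 0, -160], [0, 0, 0], 24],
    [[-25, 0, -220], [0, 0, 0], 24],
    [[-25, 0, -270], [0, 0, 0], 24],
    [[-25, 0, -270], [0, 0, 0], 24]
  ]
}}

```text
time: 13.85
tcp_pos: [0.6255, 0.0613, 0.3582]
orientation: [-0.703, 3.052, 0.001]
contact_force: [-0.3, -0.2, -0.7]
width: 0.0237
```

```bash
python3 look.py wrist11 wrist; python3 look.py scene1 scene; python3 - <<'E'
from h import *
F=np.load("pics/wrist11.npz");T,K=F["T"],F["intrinsics"]
c=np.linalg.inv(T)@np.r_[.5368,.0187,.08,1];p=(K@c[:3]/c[2])[:2].round().astype(int);print(p)
measure(F,tuple(map(int,p)),70,.072,.069,.06,.043,tuple(p),(15,40))
f=lambda im,x,y:cv2.resize(im[y-42:y+42,x-57:x+57],(400,296),interpolation=cv2.INTER_CUBIC)
s=cv2.imread("pics/scene1.png");a=np.hstack([f(s,318,272),f(s,295,155)])
b=np.hstack([cv2.resize(cv2.imread("pics/wrist11.png"),(400,300)),cv2.resize(s,(400,300))])
cv2.imwrite("pics/final.png",np.vstack([a,b]))
E
```

```text
13.85 [0.62545845 0.06128957 0.3582339 ] [-0.28081182 -0.15821925 -0.74832132]
[575. 174.] 30.0 ((575.8419189453125, 174.34857177734375), (51.308773040771484, 60.26953887939453), 53.08857345581055)
[330.  88.] 45.4 ((330.4609375, 87.88968658447266), (85.3483657836914, 90.99981689453125), 179.18923950195312)
13.9 [0.62432013 0.06018783 0.35504012] [ 0.36575604  0.19392776 -0.80056871]
[415. 370.] 16.9 ((414.5784912109375, 370.30218505859375), (30.633790969848633, 33.89921569824219), 122.1832046508789)
[319. 263.] 21.2 ((318.9822082519531, 263.0954284667969), (36.455474853515625, 42.448787689208984), 89.30840301513672)
[331  90]
dome [0.537  0.0181] [248, np.float64(0.00027587916162291826)] 
lid (array([0.53556909, 0.01811375]), 496, np.float64(0.000754515852822657)) 
jar (array([0.53503057, 0.01792403]), 522, np.float64(0.0003570152560968395)) (array([0.53597236, 0.01772596]), 734, np.float64(0.001362196956433038))
```

View pics/final.png

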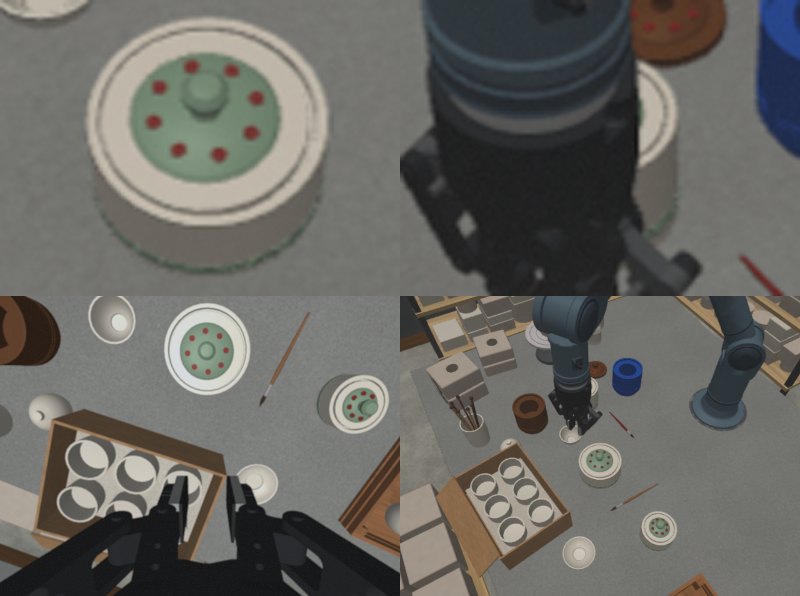

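The large lid is level in its jar. The small one is hidden by the arm here, so I check it numerically in the wrist frame saved after its push (wrist6) and then hand in.

```bash
python3 - <<'E'
from h import *
from plant import *
F=np.load("pics/wrist6.npz")
measure(F,(333,113),60,.097,.057,.048,.035,(333,113),(15,40))
measure(F,(333,113),60,.105,.057,.048,.035,(333,113),(15,40))
o=get_obs();print(o["time"],o["contact_force"]);close_job()
E
```

```text
dome [ 0.441  -0.2687] [203, np.float64(0.00028543021015642344)] 
lid (array([ 0.44115557, -0.27096605]), 404, np.float64(0.0006990519010914027)) 
jar (array([ 0.44124663, -0.27118645]), 442, np.float64(0.00033793612238367145)) (array([ 0.44138544, -0.27104049]), 699, np.float64(0.0013674816117023969))
dome [ 0.4408 -0.2682] [203, np.float64(0.0004631149037071964)] 
lid (array([ 0.44098034, -0.27023836]), 634, np.float64(0.0012545933421004689)) 
jar (array([ 0.4410775 , -0.27101566]), 442, np.float64(0.00033123613861935704)) (array([ 0.4408083, -0.2709551]), 520, np.float64(0.0010095010282914739))
13.95 [-0.55695714 -0.45976216 -0.13139098]
the job is handed in; nothing more can be done
```

Both lids are home. I pushed `lid_small` and then `lid_large` by their edges with two slightly opened fingertips until each dropped into its own jar. Then I backed off, raised the hand and handed the job in at about 14 s of robot time.

- **Drop:** each lid's dome looked about 4.6% smaller after the push, which fits the 8 mm drop. Both lie level, with a gap round the rim.
- **Centring:** the lid centres lie within 1–2.5 mm of the jar centres, inside the seat clearance.
- **Jars:** `jar_small` measured about 1 mm and `jar_large` about 2 mm from where they stood before the push. That is within the 2 mm calibration error, so I can't rule out a very small shift.
- **Contact:** the forces I read stayed within about 3 N, and only lid edges were pushed. The other objects looked undisturbed in the last pictures where they could be seen.
- **Not checked:** the arm hid `lid_small` in the last scene picture. Its check comes from the wrist picture taken just after its push, about 8 s before hand-in, and nothing went near it after that.

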